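# Spice rack past the caddy's sprung gate

## Robot

A 6-joint arm with a two-finger parallel gripper is mounted at the origin on a cart in front of the work surface, level with it; the furniture and walls round the work are solid. World frame = base frame: x ahead of the robot, y to its left, z up, the work surface at z = 0. Lengths are in m, angles in rad, forces in N, time in s.
With the tool pointing down it reaches from about 0.325 to 0.85 m from the base axis. Payload 4.4 kg.
Tool frame: the origin (TCP) lies midway between the tips of the shut fingers; the grasp point (between the pads) lies 19 mm behind it; z points along the fingers, y is the line along which they close (so a half turn about z gives the same grasp; the last joint's range is limited). The gripper opens to 94 mm and grips with 3 to 60 N. Pads are 16 mm wide; open, the fingers measure 119 mm over their backs; the gripper's body (75 mm by 177 mm) begins 78 mm behind the grasp point.
Start: joints at [-1.329, 0.207, 1.542, -0, 1.393, -0.15], TCP at [0.22, -0.531, 0.205] pointing down, gripper open.
Joint ranges: [-2.73, 2.73], [-0.86, 2.22], [0.23, 2.46], [-1.11, 4.25], [0.08, 2.63], [-2.82, 2.82]. Speed limits (rad/s): [2.79, 2.79, 3.14, 3.14, 3.14, 3.14].

## Interface

Orientations are given as a unit quaternion [w, x, y, z].
In Python, from bench import telemetry, imaging, env gives the robot as it stands.
- The arm moves only by the tool step_arm, never from a script. Its argument "targets" is a list of rows, each a list of 6 numbers: the shift along the world's x, y, z in mm, then the turn, a rotation vector about the world's x, y, z in degrees. A call has 1 to 8 rows; each row is the pose to reach, as a shift and turn from the pose commanded when the call began; what a row does not reach only later rows make up. A row lasts 1/10 s, in which the tool goes at most 50 mm and 8.59 degrees, less where a joint would pass 70% of its speed; a pose out of reach is approached as far as the arm can. A call with a gripper value outside its range is refused whole. "grip" is the closure, from -1 (fully open) to 1 (shut), set as the call begins (left out, the last holds). The fingers move at their own pace and stop on an object; "grip_force" is the grip in N (left out, the last holds). Time passes only in rows, so rows that repeat a pose let the fingers close. It gives the time, the measured TCP pose, the force, the opening and the grip force at its end, in the units of the state.
- telemetry.state(): the state, without advancing time (a new reading comes with each control period).
- imaging.capture(name): name is "scene" or "top" or "wrist"; returns a dict with "image" (480x640x3 uint8, blue, green, red), "z_map" (480x640 float32, m along the optical axis (not along the pixel's ray), 0 where there is no reading), "fx", "fy", "cx", "cy" (pixels), "T" (4x4, takes a point from camera to world coordinates); the wrist camera has in their place "hand_eye" (4x4, takes a point from camera to tool coordinates, whose origin is the TCP and whose axes are the flange's). Camera axes: x right, y down, z forward; pixel columns grow to the right and rows downward; lengths in m; the calibration is good to about 2 mm. The wrist camera is an equidistant fisheye: a pixel r from the principal point sees the ray r / f radians off the axis. A picture is of the moment at which its call begins: read the wrist's pose just before it.
- env.close_job(): hands the job in; it is judged then, once.
The state is a dict: "time": time; "joint_positions": joint angles; "qd": joint speeds; "effort": joint torques, N m; "eef_pos": TCP position; "orientation": TCP orientation; "contact_force": force on the tool from outside, world axes, zero at the start; "moment": the same for the moment, N m; "opening": opening from 0.0 (shut) to 1.0 (fully open); "finger_force": force on a finger pad.
Only numpy, scipy, OpenCV 4.12 (cv2) and the standard library are available. Lean on these libraries where they do the work, as an engineer would, in place of code of your own. Each camera call takes 0.05 s, during which the arm holds its last target. There are 200 camera calls.

## Task

Load the spice rack into the wooden caddy: with one fingertip swing the caddy's sprung gate arm aside and keep it held open, and while it is held push the rack along the channel past the gate board until it is fully home against the back board; then take the hand away so that the gate springs shut behind the rack. Only push: do not lift the rack or take anything out of it, do not ram the rack against the gate, keep the jars upright and leave everything else where it is.

Things in the scene. Friction and masses are not known exactly. Their poses are not given: they have to be found in the camera images.
- caddy: wooden caddy, fixed. Origin: underside of its 8 mm base, on the channel's centre line, at the back face of the shut gate board. +x: the way the rack travels; +y: the gate's side, near the robot. In its mm: channel y -81 to 81, open above, from x -170 to the back board; fence at y -91 to -81, 62 high; low kerb y 81 to 88, 27 high; behind the back board a pocket with garlic and lemon
- back_stop (a point): middle of the back board's front face, where the rack stops: caddy x 105 mm, 40 mm up; the board is 62 high
- gate (a joint): gate angle, rad: 0 shut, grows as the arm swings outward (caddy +y), limit 0.42. A spring shuts it: 0.32 N m at 0, 0.52 at 0.25 (about 1.5 N at the arm's free end). Above 0.18 the board is clear of the rack's path. Hinge: upright axis at caddy x 165, y 95.5 mm
- gate_arm_end (a point): point on the inner face of the gate's arm, at its free end. The arm is straight, level, 15 mm thick, z 54 to 84 above the worktop, and runs 345 mm from the hinge to its round end; its inner face passes 10.5 mm from the hinge axis (caddy y 85 when shut). Fingertips between z 50 and 84 can press that face outward anywhere and slide along it. Site: 337 mm from the hinge, z 69 mm
- gate_board_tip (a point): tip of the gate board: it hangs under the arm, z 31 to 50, caddy x -12 to 0, and when shut crosses the channel from the arm to caddy y 54. Pushing the rack against it only jams it shut. The point is mid-thickness, z 40 mm
- spice_rack: open wooden spice rack 100 (x) x 156 (y) mm, about 0.7 kg loaded, in the channel before the gate. Origin: centre of its underside, 8 mm above the worktop; axes the caddy's. Rear board (x -50 to -44) 80 high, other sides 46. Rear slot x -44 to -7 holds a spoon; front wells (centres x 20) three jars up to 105 high. Home: origin at caddy x 55 mm, its rear 5 mm past the gate board
- jar_a: spice jar with black cap, 41 across, 105 high, in a front well of the rack; origin: underside
- jar_b: second spice jar, the same; origin: underside
- shaker: glass salt shaker with grey cap, 44 across, 90 high, in a front well of the rack (the order of the three varies); origin: underside
- spoon: teaspoon 139 long lying in the rack's rear slot; origin: underside
- honey_jar: honey jar, 72 across, 102 high, beyond the caddy's far end; origin: underside; leave alone
- tumbler: glass tumbler, 79 across, 90 high, to the right; origin: underside; leave alone
- espresso_cup: spotted espresso cup, 65 across, 56 high, left; origin: underside; leave alone
- kitchen_timer: round kitchen timer, 60 across, 54 high, at the right; origin: underside; leave alone
- garlic: garlic bulb, 56, in the caddy's pocket; origin: underside; leave alone
- lemon: lemon, 71 long, in the caddy's pocket; origin: underside; leave alone
Not all that is in view belongs to the job. What is shaped like the shaker but blue or green is not meant.

How it is judged:
By the outcome, as a careful person would: the job done as asked, in the order asked, and still so for the second after the job is handed in, with the robot touching nothing.
It also fails if it takes over 45 s, if anything falls off the work surface, if the arm or the gripper's body presses on something with over 40 N, if the wrist force passes 120 N, or if a joint passes its speed limit or range.

## Working session

There is one attempt and no reset: what is moved stays moved. The work goes in short steps, Python scripts to look and compute and a tool call to move; the robot and the scene stay as the last step left them, time stands still between calls to the robot, and variables do not carry over. Pictures are saved under pics/ and viewed, at most 10 in all, crops included, and the job is handed in when it is done.

Besides the shell and the picture viewer there is one more tool, called after "Call:" as name(argument=value, ...), one argument or row to a line, values as JSON. step_arm: Moves the arm, as the interface text tells. Its arguments: {"type":"object","properties":{"targets":{"type":"array"},"grip":{"type":"number"},"grip_force":{"type":"number"}},"required":["targets"]}

```bash
mkdir -p pics; python3 - <<'E'
from bench import telemetry, imaging
import cv2,pickle
s=telemetry.state();print(s)
for n in("scene","top"):
    c=imaging.capture(n);pickle.dump(c,open(n+'.pkl','wb'));cv2.imwrite(f'pics/{n}.png',c['image']);print(n,c['fx'],c['cx'],c['cy'],c['T'])
E
```

```text
{'time': 0.0, 'joint_positions': array([-1.32850148e+00,  2.07431255e-01,  1.54290726e+00, -1.31984721e-05,
        1.39350811e+00, -1.50497050e-01]), 'qd': array([ 0.00140636, -0.00012624,  0.00087815, -0.00223977, -0.0004459 ,
       -0.0009667 ]), 'effort': array([-1.88502148e-03, -3.70881200e+01, -2.81418854e+01,  6.97003515e-02,
        3.62602109e-02, -1.74923580e-04]), 'eef_pos': array([ 0.21988671, -0.53043671,  0.20430658]), 'orientation': array([-1.12549702e-03,  9.80775374e-01,  1.95136862e-01, -5.81967083e-05]), 'contact_force': array([ 0.1930059 , -0.37214578,  0.19552828]), 'moment': array([ 0.03536716,  0.05046269, -0.01387261]), 'finger_force': 0.0, 'opening': 0.9976534232491967}
scene 476.0039393303554 310.01597706771156 250.8549574000285 [[ 0.68415016 -0.4730072   0.5551601  -0.17910932]
 [-0.72931317 -0.45035311  0.51505765 -0.63396621]
 [ 0.0063921  -0.75726235 -0.65307954  0.88399709]
 [ 0.          0.          0.          1.        ]]
top 485.0945881828035 317.56303537396735 232.8103645754299 [[-0.02138433 -0.98468876  0.17300509  0.28969522]
 [-0.99956125  0.02460454  0.01649006 -0.01645482]
 [-0.02049429 -0.17257655 -0.98478288  1.26484551]
 [ 0.          0.          0.          1.        ]]
```

View pics/scene.png

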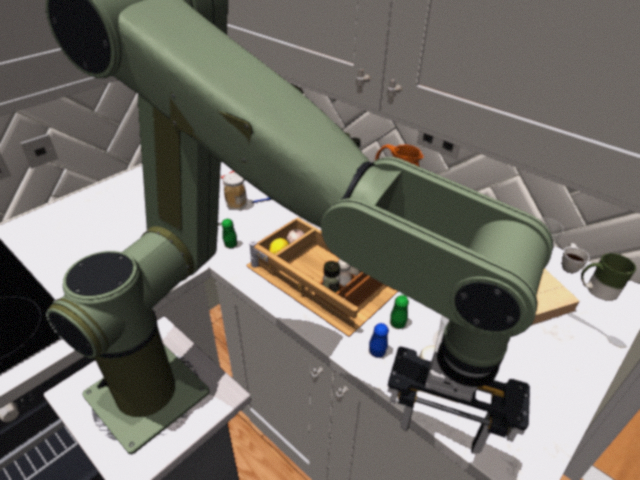

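View pics/top.png

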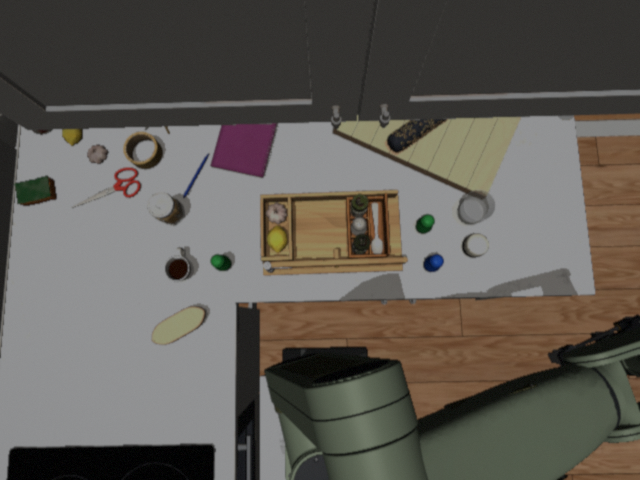

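The scene view shows the caddy at about (325,275). In the top view it spans columns 262-403 and rows 190-273, with the rack at about (368,225), the gate arm along row 265 with its free end at about (405,263), and the hinge at about (267,267). The lookalikes are a green bottle at (427,222), a blue one at (434,262) and a green one at (220,262). The real shaker is the grey cap in the rack's middle well, at (360,225). Next, a close crop of the caddy.

```bash
cat > h.py <<'E'
import numpy as np,pickle
def ray(c,u,v):
    d=np.array([(u-c['cx'])/c['fx'],(v-c['cy'])/c['fy'],1]);return c['T'][:3,3],c['T'][:3,:3]@d
def atz(c,u,v,z):
    o,d=ray(c,u,v);return o+d*(z-o[2])/d[2]
def dep(c,u,v):
    o,d=ray(c,u,v);return o+d*c['z_map'][int(round(v)),int(round(u))]
E
python3 - <<'E'
from h import *
import cv2
c=pickle.load(open('top.pkl','rb'))
im=c['image'][180:290,252:412];im=cv2.resize(im,None,fx=5,fy=5,interpolation=cv2.INTER_CUBIC);im=cv2.convertScaleAbs(im,alpha=1.5,beta=15)
cv2.imwrite('pics/crop.png',im)
for u,v in[(404,263),(398,263),(390,263),(350,265),(290,268),(268,267),(385,225),(396,225),(320,225),(353,215),(371,215),(384,225),(262,230),(393,192),(270,196),(290,225),(360,225)]:print(u,v,dep(c,u,v).round(4))
E
```

```text
404 263 [ 0.4267 -0.2197 -0.0034]
398 263 [ 0.4197 -0.1939  0.0647]
390 263 [ 0.42   -0.174   0.0661]
350 265 [ 0.4232 -0.0777  0.0115]
290 268 [0.4192 0.0781 0.0102]
268 267 [0.4151 0.1263 0.0851]
385 225 [ 0.5152 -0.1655  0.0701]
396 225 [ 0.5259 -0.2019  0.0093]
320 225 [ 0.5316 -0.0023  0.0059]
353 215 [ 0.5496 -0.0884  0.0379]
371 215 [ 0.5532 -0.1369  0.015 ]
384 225 [ 0.5192 -0.1656  0.0491]
262 230 [0.5118 0.144  0.0615]
393 192 [ 0.6022 -0.191   0.0601]
270 196 [0.5995 0.1232 0.0624]
290 225 [0.523 0.073 0.061]
360 225 [ 0.5102 -0.1006  0.1048]
```

View pics/crop.png

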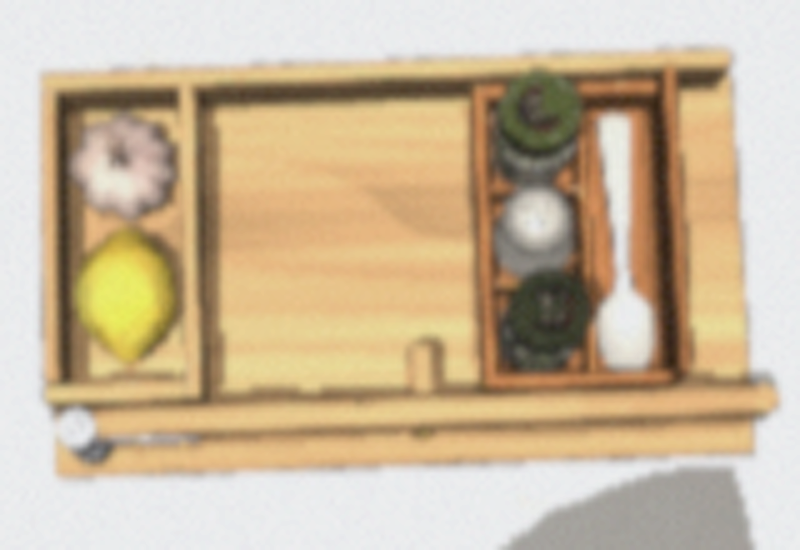

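```bash
python3 - <<'E'
from h import *
c=pickle.load(open('top.pkl','rb'))
P={'fence outer L':(45,73,.062),'fence outer R':(728,50,.062),'fence inner R':(722,76,.062),'backbd top':(203,100,.062),'backbd bot':(205,390,.062),
'arm in L':(210,402,.084),'arm in R':(760,380,.084),'arm end':(778,393,.084),'hinge':(76,425,.09),'boardtip':(425,342,.05),'rack rear top':(676,70,.088),'rack rear bot':(688,378,.088),'rack front t':(474,90,.054),'rack front b':(485,388,.054),'jarT':(540,110,.115),'shk':(538,212,.1),'jarB':(550,305,.115)}
for k,(u,v,z) in P.items():
    print(k,atz(c,252+u/5-.4,180+v/5-.4,z).round(4))
E
```

```text
fence outer L [0.605  0.1473 0.062 ]
fence outer R [ 0.6077 -0.2017  0.062 ]
fence inner R [ 0.5942 -0.198   0.062 ]
backbd top [0.5886 0.0665 0.062 ]
backbd bot [0.4397 0.0674 0.062 ]
arm in L [0.431  0.0635 0.084 ]
arm in R [ 0.4354 -0.2056  0.084 ]
arm end [ 0.4288 -0.214   0.084 ]
hinge [0.4206 0.1286 0.09  ]
boardtip [ 0.463  -0.0434  0.05  ]
rack rear top [ 0.5913 -0.1713  0.088 ]
rack rear bot [ 0.4367 -0.1701  0.088 ]
rack front t [ 0.5922 -0.0721  0.054 ]
rack front b [ 0.4384 -0.0727  0.054 ]
jarT [ 0.5661 -0.101   0.115 ]
shk [ 0.5186 -0.0993  0.1   ]
jarB [ 0.4701 -0.1023  0.115 ]
```

Call:
step_arm(
  targets=[
    [20,25,0,0,0,5],
    [50,60,0,0,0,12],
    [80,95,0,0,0,19],
    [110,130,0,0,0,26],
    [140,165,0,0,0,33],
    [170,200,0,0,0,40],
    [200,235,0,0,0,47],
    [230,270,0,0,0,54],
  ],
  grip=-1,
)

```text
time: 0.9
eef_pos: [0.4507, -0.2594, 0.2051]
orientation: [-0.0, 0.784, 0.621, -0.0]
contact_force: [0.1, -1.1, 1.0]
opening: 1.004
finger_force: 0.0
```

Call:
step_arm(
  targets=[
    [25,30,0,0,0,6],
    [45,55,0,0,0,11],
    [57,70,0,0,0,14],
    [57,70,0,0,0,14],
    [57,70,0,0,0,14],
  ],
)

```text
time: 1.4
eef_pos: [0.5066, -0.1911, 0.2049]
orientation: [-0.0, 0.704, 0.71, -0.0]
contact_force: [-0.1, 0.3, 1.0]
opening: 1.0
finger_force: 0.0
```

```bash
python3 - <<'E'
from bench import telemetry, imaging
import cv2,pickle,numpy as np
from scipy.spatial.transform import Rotation as R
s=telemetry.state();print(s['time'],s['eef_pos'],s['opening'],s['contact_force'],s['joint_positions'])
q=s['orientation'];print(R.from_quat([q[1],q[2],q[3],q[0]]).as_matrix().round(3))
c=imaging.capture('wrist');print(c['fx'],c['cx'],c['cy'],c['hand_eye']);cv2.imwrite('pics/w1.png',c['image']);c['pose']=(s['eef_pos'],q);pickle.dump(c,open('w1.pkl','wb'))
E
```

```text
1.4 [ 0.50663168 -0.1911254   0.20493731] 0.9999367630961682 [-0.11791241  0.27236759  0.96342122] [-5.20173003e-01  1.36957556e-01  1.62364176e+00 -6.98631900e-04
  1.38210296e+00 -5.28858618e-01]
[[-0.009  1.    -0.001]
 [ 1.     0.009 -0.   ]
 [-0.    -0.001 -1.   ]]
371.64829954431775 322.40490527639764 240.75933532684152 [[ 4.57764800e-04 -9.73146845e-01 -2.30184727e-01  6.57575459e-02]
 [ 9.99999342e-01  6.87662988e-04 -9.18534307e-04  1.26489862e-03]
 [ 1.05215828e-03 -2.30184155e-01  9.73146519e-01 -1.79592556e-01]
 [ 0.00000000e+00  0.00000000e+00  0.00000000e+00  1.00000000e+00]]
```

View pics/w1.png

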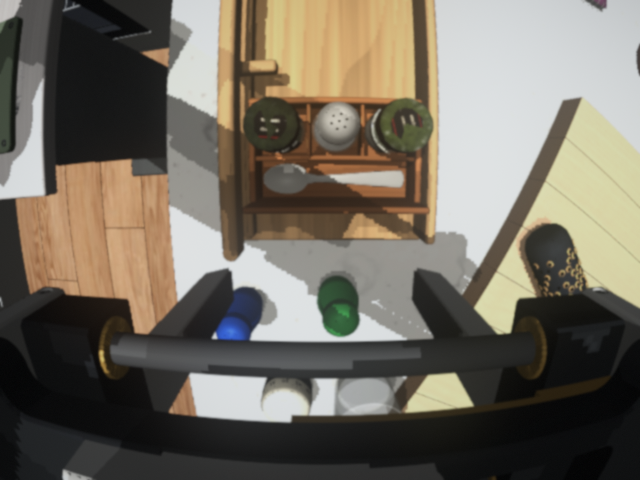

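The wrist view shows the rack's rear board at row ~212 (columns 245-427), the arm's inner face at column ~241 with its free end at (231,260), and the gate board tip at (277,67). The fingers are still above, behind the rack.

```bash
cat >> h.py <<'E'
def wat(c,u,v,z):
    from scipy.spatial.transform import Rotation as R
    p,q=c['pose'];Rm=R.from_quat([q[1],q[2],q[3],q[0]]).as_matrix()
    dx,dy=u-c['cx'],v-c['cy'];r=np.hypot(dx,dy);t=r/c['fx'];d=np.array([np.sin(t)*dx/r,np.sin(t)*dy/r,np.cos(t)])
    d=Rm@c['hand_eye'][:3,:3]@d;o=p+Rm@c['hand_eye'][:3,3];return o+d*(z-o[2])/d[2]
E
python3 - <<'E'
from h import *
c=pickle.load(open('w1.pkl','rb'))
for k,u,v,z in[('arm in',241,225,.084),('arm in2',240,100,.084),('arm end',231,261,.084),('rear L',245,212,.088),('rear R',428,212,.088),('tip',279,66,.05),('fence in',428,235,.062),('green top',342,322,.09),('green base',335,280,.03)]:print(k,wat(c,u,v,z).round(4))
E
```

```text
arm in [ 0.4392 -0.1836  0.084 ]
arm in2 [ 0.4395 -0.0797  0.084 ]
arm end [ 0.429  -0.2151  0.084 ]
rear L [ 0.4439 -0.1719  0.088 ]
rear R [ 0.5947 -0.1702  0.088 ]
tip [ 0.4671 -0.0438  0.05  ]
fence in [ 0.6038 -0.1953  0.062 ]
green top [ 0.5253 -0.2678  0.09  ]
green base [ 0.5206 -0.2498  0.03  ]
```

Call:
step_arm(
  targets=[
    [0,0,-30,0,0,0],
    [0,0,-65,0,0,0],
    [0,0,-100,0,0,0],
    [0,0,-125,0,0,0],
    [0,0,-140,0,0,0],
    [0,1,-148,0,0,0],
    [0,2,-148,0,0,0],
    [0,2,-148,0,0,0],
  ],
)

```text
time: 2.25
eef_pos: [0.5074, -0.19, 0.0582]
orientation: [0.001, 0.704, 0.71, 0.0]
contact_force: [0.2, -0.4, 0.2]
opening: 1.002
finger_force: 0.0
```

Call:
step_arm(
  targets=[
    [-8,0,0,0,0,0],
    [-18,0,0,0,0,0],
    [-30,0,0,0,0,0],
    [-42,0,0,0,0,0],
    [-54,0,0,0,0,0],
    [-66,0,0,0,0,0],
    [-76,0,0,0,0,0],
    [-82,0,0,0,0,0],
  ],
)

```text
time: 3.05
eef_pos: [0.4239, -0.1889, 0.0573]
orientation: [-0.0, 0.704, 0.71, 0.0]
contact_force: [1.6, 1.3, -0.8]
opening: 0.999
finger_force: 0.8
```

```bash
python3 - <<'E'
from bench import telemetry, imaging
import cv2,pickle
s=telemetry.state();print(s['time'],s['eef_pos'],s['contact_force'])
c=imaging.capture('wrist');cv2.imwrite('pics/w2.png',c['image']);c['pose']=(s['eef_pos'],s['orientation']);pickle.dump(c,open('w2.pkl','wb'))
E
```

```text
3.05 [ 0.42388332 -0.1888719   0.05726175] [ 1.56473371  1.30731079 -0.78243658]
```

View pics/w2.png

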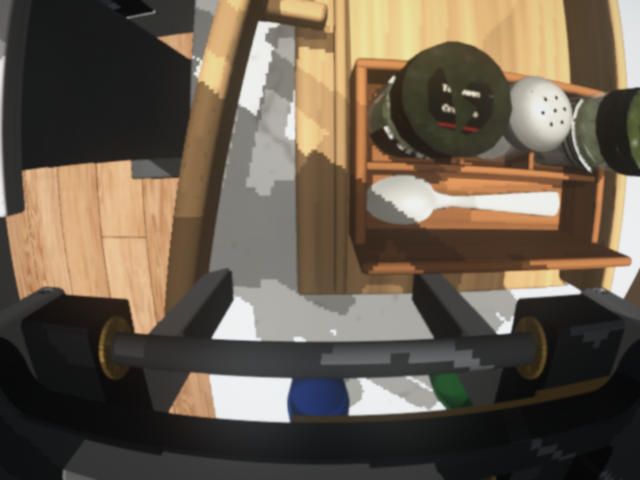

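The gate is open at about 0.22 rad, held by the left finger. The board tip at (325,12) is outside the rack's side (column 355), and the right finger (~(420,290)) is behind the rear board. Now the push.

Call:
step_arm(
  targets=[
    [0,3,0,0,0,0],
    [0,6,0,0,0,0],
    [0,9,0,0,0,0],
    [0,12,0,0,0,0],
    [1,17,0,0,0,0],
    [1,23,0,0,0,0],
    [2,30,0,0,0,0],
    [3,37,0,0,0,0],
  ],
)

```text
time: 3.9
eef_pos: [0.428, -0.1516, 0.0574]
orientation: [-0.0, 0.704, 0.71, -0.0]
contact_force: [-0.2, -4.3, 0.8]
opening: 1.0
finger_force: 2.0
```

Call:
step_arm(
  targets=[
    [1,7,0,0,0,0],
    [1,14,0,0,0,0],
    [2,21,0,0,0,0],
    [3,28,0,0,0,0],
    [4,35,0,0,0,0],
    [4,42,0,0,0,0],
    [5,49,0,0,0,0],
    [6,55,0,0,0,0],
  ],
)

```text
time: 4.7
eef_pos: [0.4342, -0.0967, 0.0575]
orientation: [0.0, 0.704, 0.71, -0.0]
contact_force: [0.9, -4.7, 0.6]
opening: 0.998
finger_force: 2.2
```

```bash
python3 - <<'E'
from bench import telemetry, imaging
import cv2,pickle
s=telemetry.state();print(s['time'],s['eef_pos'],s['contact_force'])
c=imaging.capture('wrist');cv2.imwrite('pics/w3.png',c['image']);c['pose']=(s['eef_pos'],s['orientation']);pickle.dump(c,open('w3.pkl','wb'))
E
```

```text
4.7 [ 0.43417053 -0.09667889  0.0574744 ] [ 0.91050794 -4.74518508  0.56807068]
```

View pics/w3.png

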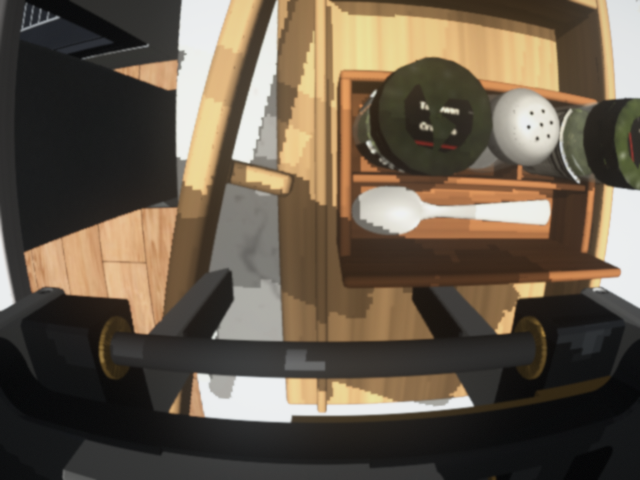

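The rack is straight and moving past the gate board, whose tip is at (292,183), clear of the rack's side at column 342. The jars are upright. Continue the push.

Call:
step_arm(
  targets=[
    [1,7,0,0,0,0],
    [1,14,0,0,0,0],
    [2,21,0,0,0,0],
    [3,28,0,0,0,0],
    [4,34,0,0,0,0],
    [4,40,0,0,0,0],
    [5,45,0,0,0,0],
    [5,48,0,0,0,0],
  ],
)

```text
time: 5.55
eef_pos: [0.4394, -0.0489, 0.0575]
orientation: [0.0, 0.704, 0.71, -0.0]
contact_force: [0.6, -4.5, 0.9]
opening: 0.996
finger_force: 2.7
```

Call:
step_arm(
  targets=[
    [0,2,0,0,0,0],
    [0,4,0,0,0,0],
    [0,6,0,0,0,0],
    [0,7,0,0,0,0],
  ],
)

```text
time: 5.95
eef_pos: [0.4393, -0.0422, 0.0575]
orientation: [0.0, 0.704, 0.71, -0.0]
contact_force: [0.9, -5.2, -0.4]
opening: 1.003
finger_force: 2.7
```

```bash
python3 - <<'E'
from bench import telemetry, imaging
import cv2,pickle
s=telemetry.state();print(s['time'],s['eef_pos'],s['contact_force'])
c=imaging.capture('wrist');cv2.imwrite('pics/w4.png',c['image']);c['pose']=(s['eef_pos'],s['orientation']);pickle.dump(c,open('w4.pkl','wb'))
E
```

```text
5.95 [ 0.43926382 -0.04218555  0.05748974] [ 0.8786055  -5.1999464  -0.43635343]
```

View pics/w4.png

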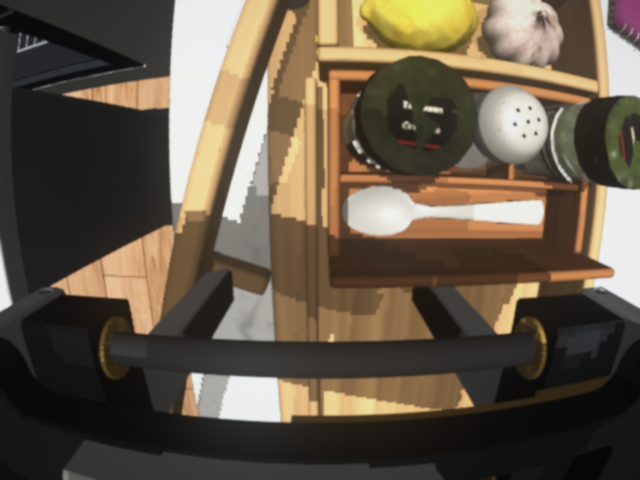

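The rack is nearly home, with only a thin gap left between its front (row ~72) and the back board (row ~65). I'll creep on in 1 mm steps until the force rises.

Call:
step_arm(
  targets=[
    [0,1,0,0,0,0],
    [0,2,0,0,0,0],
    [0,2,0,0,0,0],
  ],
)

```text
time: 6.3
eef_pos: [0.4393, -0.0402, 0.0575]
orientation: [0.0, 0.704, 0.71, -0.0]
contact_force: [1.2, -5.0, -0.8]
opening: 0.998
finger_force: 2.9
```

Call:
step_arm(
  targets=[
    [0,1,0,0,0,0],
    [0,1,0,0,0,0],
  ],
)

```text
time: 6.5
eef_pos: [0.4393, -0.0402, 0.0576]
orientation: [0.001, 0.704, 0.71, -0.001]
contact_force: [0.6, -8.2, -0.7]
opening: 1.0
finger_force: 4.3
```

Call:
step_arm(
  targets=[
    [0,1,0,0,0,0],
    [0,1,0,0,0,0],
    [0,1,0,0,0,0],
  ],
)

```text
time: 6.8
eef_pos: [0.4393, -0.0402, 0.0576]
orientation: [0.002, 0.704, 0.71, -0.001]
contact_force: [1.7, -10.9, -0.7]
opening: 0.999
finger_force: 5.8
```

Call:
step_arm(
  targets=[
    [0,1,0,0,0,0],
    [0,1,0,0,0,0],
    [0,1,0,0,0,0],
  ],
)

```text
time: 7.1
eef_pos: [0.4393, -0.0401, 0.0577]
orientation: [0.002, 0.704, 0.71, -0.002]
contact_force: [-0.7, -14.9, -0.0]
opening: 0.997
finger_force: 7.4
```

```bash
python3 - <<'E'
from bench import telemetry, imaging
import cv2
s=telemetry.state();print(s['time'],s['eef_pos'],s['contact_force'])
c=imaging.capture('wrist');cv2.imwrite('pics/w5.png',cv2.resize(c['image'][30:310,300:640],None,fx=2,fy=2))
E
```

```text
7.1 [ 0.43929859 -0.04013905  0.05768791] [ -0.66024101 -14.94584751  -0.04366042]
```

View pics/w5.png

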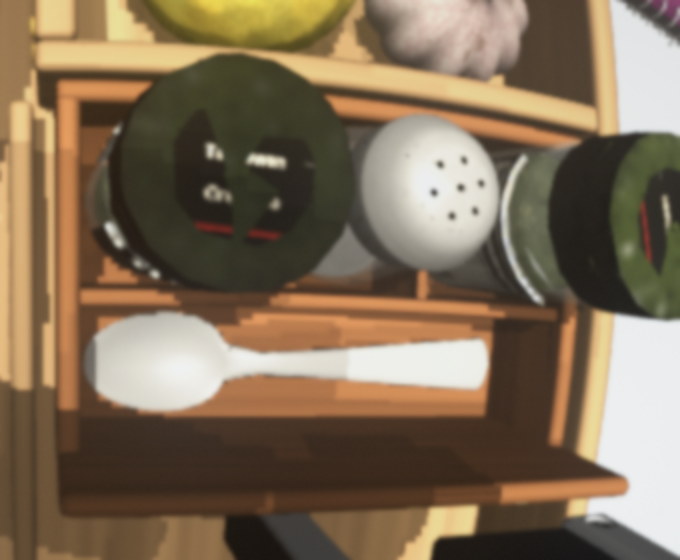

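Home: the rack's front is flush with the back board across its full width, and the force rises without further travel. Now ease back, let the gate close behind the fingers, and lift away.

Call:
step_arm(
  targets=[
    [0,-5,0,0,0,0],
    [0,-12,0,0,0,0],
    [0,-20,0,0,0,0],
    [12,-25,0,0,0,0],
    [27,-25,0,0,0,0],
    [42,-25,0,0,0,0],
    [57,-25,0,0,0,0],
    [70,-25,0,0,0,0],
  ],
)

```text
time: 7.95
eef_pos: [0.509, -0.0622, 0.0567]
orientation: [-0.001, 0.704, 0.71, -0.001]
contact_force: [0.0, -0.4, 0.0]
opening: 0.998
finger_force: 0.0
```

Call:
step_arm(
  targets=[
    [5,0,0,0,0,0],
    [5,0,0,0,0,0],
    [5,0,20,0,0,0],
    [5,0,50,0,0,0],
    [5,0,90,0,0,0],
    [5,0,130,0,0,0],
    [5,0,150,0,0,0],
    [5,0,150,0,0,0],
  ],
)

```text
time: 8.75
eef_pos: [0.5157, -0.0628, 0.211]
orientation: [0.003, 0.704, 0.71, 0.001]
contact_force: [0.1, 0.2, 0.1]
opening: 1.002
finger_force: 0.0
```

Call:
step_arm(
  targets=[
    [-10,-30,0,0,0,0],
    [-30,-70,0,0,0,0],
    [-50,-110,0,0,0,0],
    [-70,-150,0,0,0,0],
    [-90,-190,0,0,0,0],
    [-100,-220,0,0,0,0],
    [-100,-230,0,0,0,0],
    [-100,-230,0,0,0,0],
  ],
)

```text
time: 9.55
eef_pos: [0.413, -0.2922, 0.2055]
orientation: [-0.002, 0.705, 0.709, 0.0]
contact_force: [-0.1, -0.3, -0.1]
opening: 1.0
finger_force: 0.0
```

```bash
python3 - <<'E'
from bench import telemetry, imaging
import cv2
s=telemetry.state();print(s['time'],s['eef_pos'],s['contact_force'])
c=imaging.capture('top');im=c['image'][170:295,235:445];cv2.imwrite('pics/t2.png',cv2.convertScaleAbs(cv2.resize(im,None,fx=3.8,fy=3.8,interpolation=cv2.INTER_CUBIC),alpha=1.4,beta=15))
E
```

```text
9.55 [ 0.41297    -0.2922254   0.20553928] [-0.09220163 -0.32861449 -0.11508238]
```

View pics/t2.png

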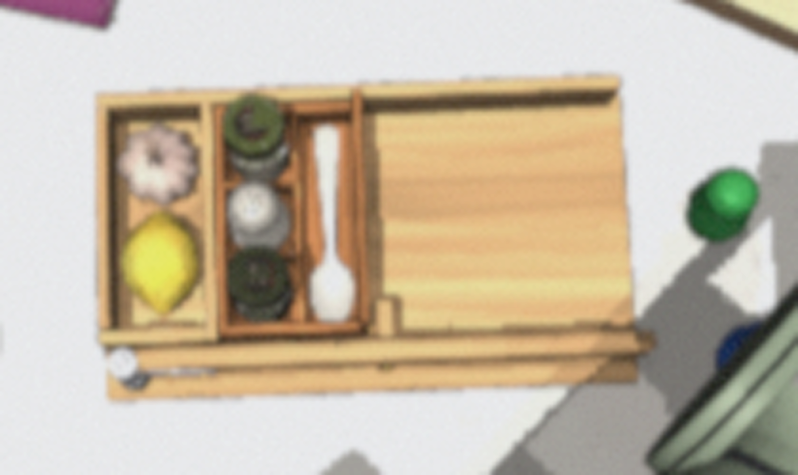

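The picture shows the rack against the back board (column ~215), the gate board shut behind it at (388,315), and the jars upright. Handing in.

```bash
python3 -c "
from bench import env;print(env.close_job())"
```

```text
the job is handed in; nothing more can be done
None
```

The rack is home against the back board with the gate sprung shut behind it, the jars are upright, the hand is clear, and the job was handed in about 9.6 s into the 45 s limit.

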